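# Check a bent exhaust flange with a feeler blade

### The job

The used exhaust flange is already loaded on the checking fixture. Press the red clamp handle fully down so that the flange is clamped, then pick up the yellow feeler and slide its blade, flat on the steel plate and pointing straight in, under the bent-up ear until it drags snugly between ear and plate, without forcing it. Finish while still holding the feeler there, blade in the gap; do not disturb the other things on the desk.

Things in the scene. Friction and masses are not known exactly. Their poses are not given: they have to be found in the camera images.
- fixture: Checking fixture fixed to the desk: ground steel plate 240 x 150 x 25 mm on feet, upper face 35 mm above the desk, toggle clamp at its +x end, dowels 14 mm high round the flange. Origin on the desk under the flange's middle; x = the way the blade goes in (bent ear towards clamp), z up. The plate spans x -105 to +135, y -75 to +75 mm: 24 mm lie bare before the bent ear, to lay the blade on.
- handle_pivot (a point): Axis of the clamp handle, at x = 130, y = 0, z = 77 mm of the fixture; axes as the fixture's. The handle points from here along fixture +x when closed, and tilts upwards in the fixture's x-z plane when open.
- clamp_handle (a joint): Angle of the clamp handle above level, rad: 0 = fully down (clamped, handle level, on its stop), 0.7 to 1.1 at the start. It stays where it is left; pushing it down takes about 3 N at the red grip, rising to about 10 N just before the end. The last part of its travel presses the rubber-tipped arm on the flange's far ear with some 20 N, and the toggle locks it there.
- handle_grip (a point): Centre of the round red grip of the clamp handle (18 mm thick, 78 mm long, lying 34 to 112 mm from the pivot); this point is 75 mm from the pivot. x points along the handle, away from the pivot; z is square to it, upwards when closed.
- flange: Rusty two-bolt exhaust flange, 8 mm thick, 162 x 80 mm over all, 0.75 kg, lying loose on the plate between dowels; a pipe stub 51 mm in diameter stands up 42 mm from its middle. Origin at the middle of its underside, on the plate; axes as the fixture's. Its ear at -x is bent up along a line at x = -25 mm and runs to x = -81 mm, 50 mm wide; how much it is bent (the gap under its edge is 3 to 6 mm) differs from part to part. The ear is stiff and does not move.
- ear_edge (a point): Middle of the lower free edge of the bent ear, where the blade goes in under it. x points along the ear's underside towards the pipe (slightly down), y along the edge.
- feeler: The feeler: a yellow moulded holder 72 x 20 x 26 mm (x, y, z) with a steel blade. Origin at the centre of the holder, 13 mm above its underside; x along the holder towards the blade, z up. It lies flat on the desk at the start, right of the fixture. 95 g.
- blade: The feeler's blade, 2 mm thick, 14 mm wide, reaching 85 mm out of the holder's front end, its underside level with the holder's underside. Origin at its root (36 mm ahead of the holder's centre, on the underside), x towards the tip, z up. It flexes a little up and down at its root (about 3 N m/rad, so 1 mm at the tip is about 0.4 N). At the end the blade drags snugly when pushing it in further takes some 3 to 8 N.
- blade_tip (a point): Middle of the tip edge of the blade, on its underside; axes as the blade's. Flat on the plate, the tip starts to drag about 20 to 36 mm behind the ear's edge (where the gap is down to 2 mm); from there the drag grows quickly, by roughly 2 to 4 N for each mm.
- spare_flange: Bystander: clean flat steel flange 160 x 80 x 8 mm, left of the robot; origin at the middle of its underside.
- marker: Bystander: white marker pen with a blue cap, 140 mm long, 14 mm thick, lying; origin under its middle.
- calculator: Bystander: dark desk calculator 150 x 85 x 14 mm; origin under its middle.
- oil_bottle: Bystander: small blue oil bottle with a red cap, 52 mm in diameter, 130 mm tall, standing; origin under its middle.
- analyser: Bystander: handheld analyser lying on its side, pale body 200 x 75 x 75 mm with a dark nose, grip and battery; origin under the middle of its body.
- bolt: Bystander: bolt with nut, 50 mm long, lying; origin near its middle.
- caliper: Bystander: digital caliper 230 mm long, lying; origin under its middle.
Not all that is in view belongs to the job. What is shaped like the flange but green or orange is not meant.

How it is judged:
On the way, in this order (a step that is already met when the one before it is completed fails the run):
1. the clamp handle is fully down and the clamp presses on the flange, with the blade not yet under the ear (value of joint clamp_handle below 0.08 rad and x of blade_tip in the frame of ear_edge below -0.01 m and contact force between fixture and flange above 25 N), for 0.2 s.
2. the held blade has entered under the bent ear, clamp still down (value of joint clamp_handle below 0.1 rad and x of blade_tip in the frame of ear_edge above 0.008 m and contact force between the fingers and feeler above 2 N), for 0.1 s.
At the end, for the whole second after the job is handed in: Handle within 0.1 rad of fully down. Feeler held at rest off the desk; blade at least 12 mm under the ear, within 20 mm of its middle, straight in (0.2 rad), flat (0.1 rad), bearing on the ear with 1 to 15 N and on the plate with over 0.5 N; flange down on the plate within 2 mm (value of joint clamp_handle below 0.1 rad and contact force between blade and flange between 1 and 15 N and contact force between blade and fixture above 0.5 N and x of blade_tip in the frame of ear_edge above 0.012 m and y of blade_tip in the frame of ear_edge between -0.02 and 0.02 m and angle between the x axis of blade and the x axis of fixture, either way round below 0.2 rad and angle between the z axis of blade and the z axis of fixture, either way round below 0.1 rad and contact force between the fingers and feeler above 2 N and height (world z) of feeler above 0.035 m and linear speed of feeler below 0.01 m/s and z of flange in the frame of fixture below 0.037 m); the arm keeps its last pose, push and grip.
It fails at once if the blade is forced (more than 25 N between blade and ear) (contact force between blade and flange above 25 N).
It fails at once if the flange is shoved out of its place (distance of flange from where it was at the start of the episode above 0.008 m).
It fails at once if another thing on the desk is disturbed (moved by more than 20 mm) (distance of any of spare_flange, marker, calculator, oil_bottle, analyser, bolt, caliper from where it was at the start of the episode above 0.02 m).
It also fails if it takes over 54 s, if anything falls off the work surface, if the arm or the gripper's body presses on something with over 40 N, if the wrist force passes 120 N, or if a joint passes its speed limit or range.

### The arm

A 7-joint arm with a two-finger parallel gripper is mounted at the origin on the work surface. World frame = base frame: x ahead of the robot, y to its left, z up, the work surface at z = 0. Lengths are in m, angles in rad, forces in N, time in s.
With the tool pointing down it reaches from about 0.35 to 0.9 m from the base axis. Payload 8.1 kg.
Tool frame: the origin (TCP) lies at the very end of the fingers, on their centre line; the grasp point (between the pads) lies 19 mm behind it; z points along the fingers, y is the line along which they close (so a half turn about z gives the same grasp; the last joint's range is limited). The gripper opens to 92 mm and grips with 3 to 60 N. Pads are 19 mm wide; open, the fingers measure 130 mm over their backs; the gripper's body (75 mm by 190 mm) begins 47 mm behind the grasp point.
Start: joints at [-1.347, 0.434, 0.025, 1.573, -0.012, 1.134, -0.075], TCP at [0.201, 0.592, 0.227] pointing down, gripper open.
Joint ranges: [-2.62, 2.62], [-0.44, 2.09], [-1.27, 1.32], [0.08, 2.57], [-1.32, 4.46], [0.12, 2], [-2.74, 2.74]. Speed limits (rad/s): [2.22, 2.22, 3.01, 3.01, 3.14, 3.14, 3.14].

### API

Orientations are given as a rotation vector (axis times angle).
In Python, from cell import arm gives the robot as it stands.
- The arm moves only by the tool jog_arm, never from a script. Its argument "rows" is a list of rows, each a list of 3 entries, a list of its own where there are three numbers: the shift along the world's x, y, z in cm, then the turn, a rotation vector about the world's x, y, z in degrees, then the opening, from 0 (shut) to 1 (fully open). A call has 1 to 8 rows; each row is the pose to reach, as a shift and turn from the pose commanded when the call began; what a row does not reach only later rows make up. A row lasts 1/8 s, in which the tool goes at most 62.5 mm and 10.7 degrees, less where a joint would pass 70% of its speed; a pose out of reach is approached as far as the arm can. A call with a gripper value outside its range is refused whole. The fingers move at their own pace and stop on an object; "newtons" is the grip in N (left out, the last holds). Time passes only in rows, so rows that repeat a pose let the fingers close. It gives the time, the measured TCP pose, the force, the opening and the grip force at its end, in the units of the state.
- arm.observe(): the state, without advancing time (a new reading comes with each control period).
- arm.get_image(name): name is "scene" or "top" or "wrist"; returns a dict with "img" (480x640x3 uint8, red, green, blue), "depth" (480x640 float32, m along the optical axis (not along the pixel's ray), 0 where there is no reading), "fx", "fy", "cx", "cy" (pixels), "dist_coeffs" ([k1, k2, p1, p2, k3] as OpenCV has them; the pictures are not rectified), "rvec" (rotation vector, rad) and "tvec" (3), from world to camera coordinates, as OpenCV has them; the wrist camera has in their place "mount" (4x4, takes a point from camera to tool coordinates, whose origin is the TCP and whose axes are the flange's). Camera axes: x right, y down, z forward; pixel columns grow to the right and rows downward; lengths in m; the calibration is good to about 2 mm. A picture is of the moment at which its call begins: read the wrist's pose just before it.
- arm.sign_off(): hands the job in; it is judged then, once.
The state is a dict: "clock": time; "joints": joint angles; "dq": joint speeds; "joint_efforts": joint torques, N m; "position": TCP position; "ee_rot": TCP orientation; "force": force on the tool from outside, world axes, zero at the start; "ft_torque": the same for the moment, N m; "width": opening from 0.0 (shut) to 1.0 (fully open); "gripper_force": force on a finger pad.
Only numpy, scipy, OpenCV 4.12 (cv2) and the standard library are available. Lean on these libraries where they do the work, as an engineer would, in place of code of your own. Each camera call takes 0.05 s, during which the arm holds its last target. There are 200 camera calls.

## Working session

There is one attempt and no reset: what is moved stays moved. The work goes in short steps, Python scripts to look and compute and a tool call to move; the robot and the scene stay as the last step left them, time stands still between calls to the robot, and variables do not carry over. Pictures are saved under pics/ and viewed, at most 10 in all, crops included, and the job is handed in when it is done.

Besides the shell and the picture viewer there is one more tool, called after "Call:" as name(argument=value, ...), one argument or row to a line, values as JSON. jog_arm: Moves the arm, as the interface text tells. Its arguments: {"type":"object","properties":{"rows":{"type":"array","items":{"type":"array"}},"newtons":{"type":"number"}},"required":["rows"]}

```bash
mkdir -p pics; ls; cat > h.py <<'E'
import numpy as np,cv2
from cell import arm
from scipy.spatial.transform import Rotation as R
def cam(n):
    s=arm.observe(); im=arm.get_image(n)
    if 'mount' in im:
        T=np.eye(4);T[:3,:3]=R.from_rotvec(s['ee_rot']).as_matrix();T[:3,3]=s['position'];im['c2w']=T@np.array(im['mount'])
    else:
        T=np.eye(4);T[:3,:3]=R.from_rotvec(np.ravel(im['rvec'])).as_matrix();T[:3,3]=np.ravel(im['tvec']);im['c2w']=np.linalg.inv(T)
    im['K']=np.array([[im['fx'],0,im['cx']],[0,im['fy'],im['cy']],[0,0,1.]])
    return im
def ray(im,uv):
    p=cv2.undistortPoints(np.array(uv,float).reshape(-1,1,2),im['K'],np.array(im['dist_coeffs'],float)).reshape(-1,2)
    d=np.c_[p,np.ones(len(p))]@im['c2w'][:3,:3].T
    return im['c2w'][:3,3],d
def onz(im,uv,z):
    o,d=ray(im,uv); return o+d*((z-o[2])/d[:,2])[:,None]
def dep(im,uv):
    o,d=ray(im,uv); z=np.array([np.median(im['depth'][int(v)-1:int(v)+2,int(u)-1:int(u)+2]) for u,v in uv]); return o+d*z[:,None]
def save(im,name,crop=None,s=1):
    a=im['img'][:,:,::-1]
    if crop: a=a[crop[1]:crop[3],crop[0]:crop[2]]
    cv2.imwrite('pics/'+name,cv2.resize(a,None,fx=s,fy=s,interpolation=cv2.INTER_CUBIC))
E
python3 - <<'E'
from h import *
import pickle
for n in('top','scene'):
    im=cam(n);save(im,n+'1.png');pickle.dump(im,open(n+'.pkl','wb'))
print(arm.observe())
E
```

```text
pics
{'clock': 0.1, 'joints': array([-1.34658481,  0.43513326,  0.02493841,  1.57399226, -0.01158185,
        1.13396843, -0.0751381 ]), 'dq': array([-0.00076821, -0.00101268,  0.0019609 , -0.00136224,  0.00095836,
       -0.00048255, -0.00021917]), 'joint_efforts': array([ 2.82682828e-03, -6.69133043e+01,  9.87700671e-01, -3.15146184e+01,
       -6.05814694e-02,  3.72838473e-02,  1.00404989e-04]), 'position': array([0.20053425, 0.5914897 , 0.22604084]), 'ee_rot': array([-5.11162126e-01, -3.09963073e+00,  2.12579007e-03]), 'force': array([ 0.61992059,  0.53302693, -0.27426301]), 'ft_torque': array([0.02025549, 0.08300424, 0.00158092]), 'gripper_force': 0.0, 'width': 1.0001588842767206}
```

View pics/top1.png

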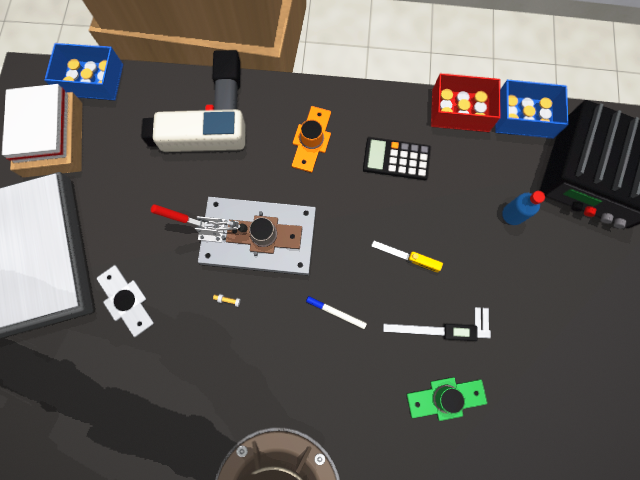

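View pics/scene1.png

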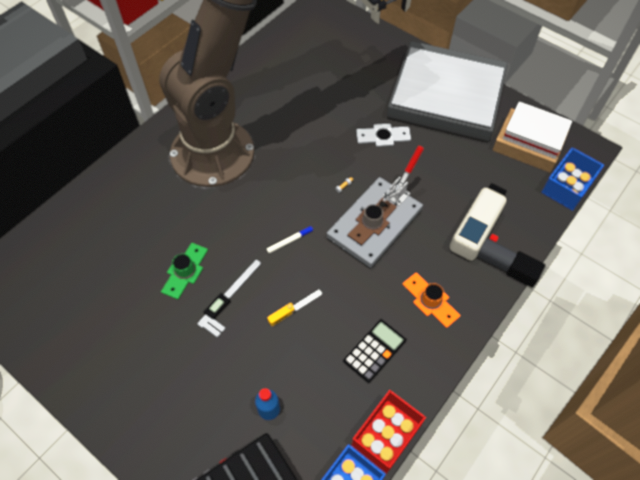

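Top view: the rusty flange (262,230) on the steel plate is meant, since it is the only one on the fixture. The orange (311,138), green (447,398) and white (124,300) ones are not. The clamp's red handle is at (175,215). The feeler's yellow holder is at (426,261) and its blade tip at (374,243). I'll confirm in an enlarged crop and measure.

```bash
python3 - <<'E'
from h import *
import pickle
im=pickle.load(open('top.pkl','rb'))
save(im,'crop1.png',(140,185,460,290),2.5)
print(im['c2w'])
P=dep(im,[(210,212),(308,212),(302,264),(205,256),(262,230),(295,237),(155,209),(172,213),(190,218),(426,261),(390,249)]);print(P.round(3))
# plate corners on z=.035
print(onz(im,[(207,198),(315,207),(308,273),(198,263)],.035).round(4))
h=cv2.cvtColor(im['img'],cv2.COLOR_RGB2HSV)
m=cv2.inRange(h,(22,150,120),(33,255,255));m[:235]=0;m[285:]=0;m[:,:400]=0;m[:,450:]=0
c=np.argwhere(m)[:,::-1];r=cv2.minAreaRect(c.astype(np.float32));b=cv2.boxPoints(r);print(r,b)
print('holder',onz(im,[r[0]],.026), onz(im,b,.026).round(4))
print('tip',onz(im,[(374,243)],.002))
E
```

```text
[[ 9.29870565e-02 -9.71604631e-01  2.17572627e-01  2.90229150e-01]
 [-9.95667223e-01 -9.08349651e-02  1.98944679e-02 -5.15498318e-02]
 [ 4.33644818e-04 -2.18479861e-01 -9.75841361e-01  1.01497256e+00]
 [ 0.00000000e+00  0.00000000e+00  0.00000000e+00  1.00000000e+00]]
[[ 0.564  0.209  0.035]
 [ 0.584 -0.006  0.036]
 [ 0.468 -0.004  0.035]
 [ 0.465  0.205  0.036]
 [ 0.522  0.082  0.086]
 [ 0.522  0.016  0.049]
 [ 0.524  0.28   0.167]
 [ 0.526  0.255  0.141]
 [ 0.53   0.231  0.098]
 [ 0.501 -0.271  0.026]
 [ 0.525 -0.195  0.002]]
[[ 0.5956  0.2198  0.035 ]
 [ 0.5969 -0.0202  0.035 ]
 [ 0.4494 -0.0191  0.035 ]
 [ 0.4489  0.2179  0.035 ]]
((425.1418151855469, 261.6314392089844), (33.45684814453125, 10.984758377075195), 21.037511825561523) [[407.55676 260.75256]
 [411.50006 250.5    ]
 [442.72687 262.5103 ]
 [438.78357 272.76288]]
holder [[ 0.49912964 -0.26886746  0.026     ]] [[ 0.4975 -0.2307  0.026 ]
 [ 0.521  -0.2381  0.026 ]
 [ 0.5007 -0.3071  0.026 ]
 [ 0.4774 -0.2993  0.026 ]]
tip [[ 0.53594171 -0.15821129  0.002     ]]
```

View pics/crop1.png

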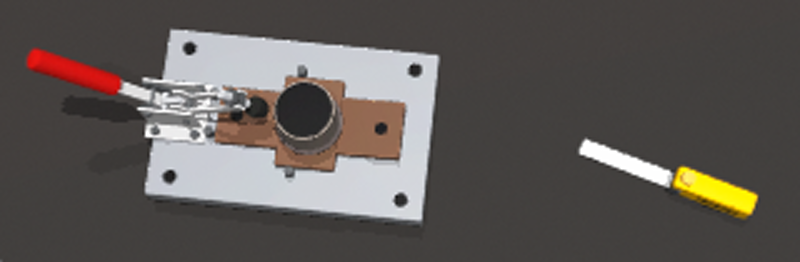

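The crop confirms the rusty flange with its ear pointing right and the feeler with its blade pointing at the fixture. The blade goes in along world +y. Next I move above the handle with the gripper shut.

Call:
jog_arm(
  rows=[
    [[6,-6,0],[0,0,-10],0],
    [[12,-12,0],[0,0,-20],0],
    [[17,-18,0],[0,0,-30],0],
    [[22,-24,0],[0,0,-40],0],
    [[27,-30,-1],[0,0,-50],0],
    [[32.2,-34.9,-2.6],[0,0,-60],0],
    [[32.2,-34.9,-2.6],[0,0,-71],0],
    [[32.2,-34.9,-2.6],[0,0,-71],0],
  ],
  newtons=20,
)

```text
clock: 1.1
position: [0.5243, 0.2397, 0.2003]
ee_rot: [2.222, 2.219, -0.001]
force: [-0.5, 0.9, -1.0]
width: 0.179
gripper_force: 0.0
```

Call:
jog_arm(
  rows=[
    [[0,0,-3],[0,0,0],0],
    [[0,0,-5.5],[0,0,0],0],
    [[0.7,0.7,-6.3],[0,0,0],0],
    [[0,1.4,-6.8],[0,0,0],0],
    [[0,2.0,-7.3],[0,0,0],0],
    [[0,2.6,-8.3],[0,0,0],0],
    [[0,3.2,-9.2],[0,0,0],0],
    [[0,3.5,-10],[0,0,0],0],
  ],
)

```text
clock: 2.1
position: [0.5233, 0.2786, 0.1007]
ee_rot: [2.215, 2.227, 0.002]
force: [-0.3, -1.7, 7.3]
width: 0.004
gripper_force: 3.9
```

Pushing, 7 N. Continue in small steps.

Call:
jog_arm(
  rows=[
    [[0,0.2,-0.5],[0,0,0],0],
    [[0,0.2,-0.9],[0,0,0],0],
    [[0,0.2,-1.2],[0,0,0],0],
    [[0,0.2,-1.4],[0,0,0],0],
    [[0,0.2,-1.5],[0,0,0],0],
  ],
)

```text
clock: 2.72
position: [0.5226, 0.2804, 0.0859]
ee_rot: [-2.216, -2.227, -0.001]
force: [-2.4, 0.9, 11.5]
width: 0.006
gripper_force: 5.5
```

Call:
jog_arm(
  rows=[
    [[0,0,-0.15],[0,0,0],0],
    [[0,0,-0.3],[0,0,0],0],
    [[0,0,-0.4],[0,0,0],0],
    [[0,0,-0.4],[0,0,0],0],
  ],
)

```text
clock: 3.22
position: [0.5228, 0.2805, 0.0851]
ee_rot: [-2.215, -2.226, -0.004]
force: [-11.3, -4.1, 40.3]
width: 0.003
gripper_force: 20.7
```

Call:
jog_arm(
  rows=[
    [[0,0,5],[0,0,0],0],
    [[0,0,11],[0,0,0],0.6],
    [[0,-6,14],[0,0,0],0.6],
    [[0,-12,14],[0,0,0],0.6],
    [[0,-18,14],[0,0,0],0.6],
    [[0,-24,14],[0,0,-5],0.6],
    [[-1,-30,14],[0,0,-10],0.6],
    [[-2,-36,14],[0,0,-17],0.6],
  ],
)

```text
clock: 4.22
position: [0.5016, -0.082, 0.2216]
ee_rot: [-2.524, -1.87, 0.001]
force: [1.4, -0.3, 0.1]
width: 0.596
gripper_force: 0.0
```

Call:
jog_arm(
  rows=[
    [[0,-6,0],[0,0,0],0.6],
    [[0,-12,-1],[0,0,0],0.6],
    [[-0.3,-18,-4],[0,0,0],0.6],
    [[-0.3,-18,-4],[0,0,0],0.6],
  ],
)

```text
clock: 4.72
position: [0.4965, -0.2647, 0.1799]
ee_rot: [-2.527, -1.864, 0.006]
force: [-0.7, 0.1, -0.5]
width: 0.599
gripper_force: 0.0
```

```bash
python3 - <<'E'
from h import *
import pickle
im=cam('wrist');t=cam('top');s=arm.observe();print(s['position'],s['ee_rot'],s['force'],s['width'])
pickle.dump((im,t),open('w1.pkl','wb'))
a=cv2.resize(im['img'],(400,300));b=t['img'][180:300,130:290];b=cv2.resize(b,(400,300))
cv2.imwrite('pics/w1.png',np.hstack([a,b])[:,:,::-1])
print(dep(t,[(155,209),(165,213)]))
h=cv2.cvtColor(im['img'],cv2.COLOR_RGB2HSV)
m=cv2.inRange(h,(22,150,80),(33,255,255))
n,l,st,c=cv2.connectedComponentsWithStats(m);k=1+np.argmax(st[1:,4]);print(st[k])
p=np.argwhere(l==k)[:,::-1].astype(np.float32);r=cv2.minAreaRect(p);print(r)
print(onz(im,[r[0]],.026),onz(im,cv2.boxPoints(r),.026))
E
```

```text
[ 0.49863591 -0.26057655  0.18094667] [-2.52173062e+00 -1.87087594e+00  1.96383661e-03] [0.21500515 0.02866321 0.7442695 ] 0.5973621010787237
[[0.56920883 0.34414971 0.00120841]
 [0.56204646 0.31983756 0.00065409]]
[319 185  22  76 743]
((329.4999694824219, 222.49996948242188), (20.999996185302734, 74.99998474121094), 0.0)
[[ 0.50477098 -0.26785076  0.026     ]] [[ 0.48453648 -0.30029353  0.026     ]
 [ 0.50578004 -0.23190971  0.026     ]
 [ 0.52373352 -0.23745045  0.026     ]
 [ 0.50369924 -0.30619718  0.026     ]]
```

View pics/w1.png

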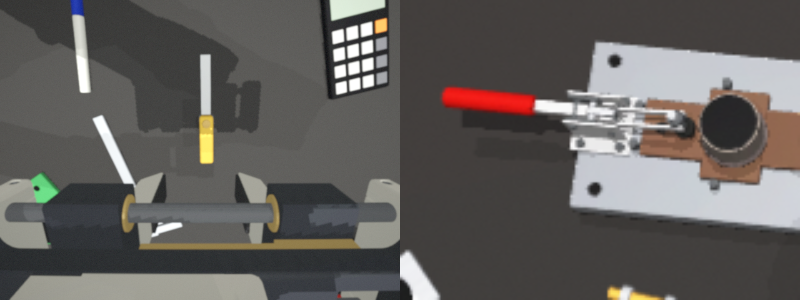

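Call:
jog_arm(
  rows=[
    [[0.3,-0.8,-6],[0,0,0],0.6],
    [[0.3,-0.8,-12],[0,0,0],0.6],
    [[0.3,-0.8,-15.5],[0,0,0],0.6],
    [[0.3,-0.8,-17.4],[0,0,0],0.6],
    [[0.3,-0.8,-17.4],[0,0,0],0.2],
    [[0.3,-0.8,-17.4],[0,0,0],0.0],
    [[0.3,-0.8,-17.4],[0,0,0],0.0],
    [[0.3,-0.8,-17.4],[0,0,0],0.0],
  ],
  newtons=30,
)

```text
clock: 5.82
position: [0.5033, -0.2683, 0.0087]
ee_rot: [2.52, 1.874, 0.002]
force: [0.5, 0.5, 4.0]
width: 0.214
gripper_force: 21.5
```

```bash
python3 - <<'E'
from h import *
import pickle
im,t=pickle.load(open('w1.pkl','rb'));print(dep(t,[(152,219),(160,220),(168,221),(178,222)]).round(4))
print(arm.observe()['position'],arm.observe()['force'])
E
```

```text
[[0.5236 0.3134 0.0867]
 [0.5234 0.2968 0.0853]
 [0.5227 0.2796 0.0857]
 [0.5228 0.2587 0.0846]]
[ 0.50332867 -0.26826191  0.00869712] [0.49978113 0.53154065 3.97548705]
```

Call:
jog_arm(
  rows=[
    [[0,0,3],[0,0,0],0],
    [[0,0,7],[0,0,0],0],
    [[1,4,7],[0,0,8],0],
    [[1.9,8,7],[0,0,16.7],0],
    [[1.9,9.7,7],[0,0,16.7],0],
    [[1.9,9.7,7],[0,0,16.7],0],
  ],
)

```text
clock: 6.58
position: [0.5216, -0.1702, 0.0779]
ee_rot: [-2.222, -2.221, -0.0]
force: [0.6, -0.5, 0.2]
width: 0.215
gripper_force: 30.0
```

```bash
python3 - <<'E'
from h import *
import pickle
im=cam('wrist');s=arm.observe();t=cam('top');sc=cam('scene');print(s['position'],s['ee_rot'],s['force'],s['width'],s['gripper_force'])
pickle.dump((im,t,sc,s),open('w2.pkl','wb'))
save(im,'w2.png')
cv2.imwrite('pics/t2.png',np.vstack([cv2.resize(t['img'][190:290,180:420],(720,300)),cv2.resize(sc['img'][180:300,260:440],(450,300))[:,:]] if 0 else [cv2.resize(t['img'][190:290,180:420],(720,300))])[:,:,::-1])
E
```

```text
[ 0.52140161 -0.17172818  0.07790285] [ 2.22325597e+00  2.21895205e+00 -7.16500320e-04] [-1.72637057 -0.9238998  -0.84800289] 0.21555679026485647 29.998000860214233
```

View pics/w2.png

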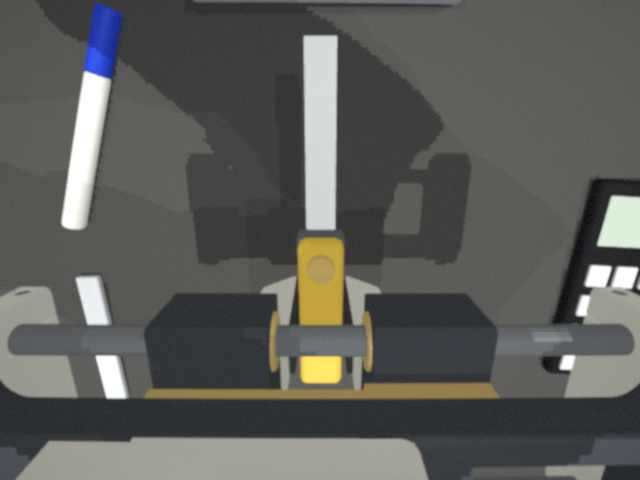

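View pics/t2.png

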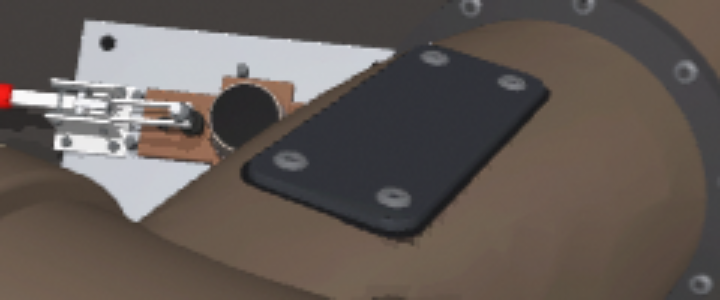

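Wrist view: the blade runs straight, from its root at (320,232) to its tip at (320,37), and is held centrally. The plate's front face is at row 3. In the top view the arm hides the ear. I'll get the blade height, pitch and tip from depth.

```bash
python3 - <<'E'
from h import *
import pickle
im,t,sc,s=pickle.load(open('w2.pkl','rb'))
P=dep(im,[(320,v) for v in range(45,230,20)]);print(P.round(4))
print(np.polyfit(P[:,1],P[:,2],1),np.polyfit(P[:,1],P[:,0],1))
z=P[:,2].mean();print('tip',onz(im,[(305,37),(336,37)],z),'root',onz(im,[(305,229),(336,229)],z))
E
```

```text
[[ 0.5228 -0.0548  0.0698]
 [ 0.5228 -0.0628  0.0705]
 [ 0.5227 -0.0708  0.0705]
 [ 0.5227 -0.0791  0.0706]
 [ 0.5227 -0.0876  0.0709]
 [ 0.5227 -0.0963  0.0705]
 [ 0.5227 -0.1053  0.0709]
 [ 0.5227 -0.1146  0.0709]
 [ 0.5227 -0.1242  0.0713]
 [ 0.5227 -0.1343  0.0706]]
[-0.01061607  0.06966058] [0.001257   0.52283865]
tip [[ 0.51642508 -0.05196599  0.07064771]
 [ 0.52954566 -0.05197667  0.07064771]] root [[ 0.51529424 -0.13628337  0.07064771]
 [ 0.53053025 -0.13629629  0.07064771]]
```

Call:
jog_arm(
  rows=[
    [[0,2,-1.2],[0,0,0],0],
    [[0,4,-1.8],[0,0,0],0],
    [[0,4.4,-2.6],[0,0,0],0],
    [[0,4.4,-2.8],[0,0,0],0],
    [[0,4.4,-2.8],[0,0,0],0],
  ],
)

```text
clock: 7.35
position: [0.5216, -0.1277, 0.0497]
ee_rot: [2.222, 2.22, -0.001]
force: [0.6, 0.1, -0.1]
width: 0.218
gripper_force: 30.0
```

```bash
python3 - <<'E'
from h import *
import pickle
im=cam('wrist');s=arm.observe();print(s['position'],s['ee_rot'],s['force'],s['ft_torque'])
pickle.dump((im,s),open('w3.pkl','wb'))
save(im,'w3.png',(160,0,480,240),2.5)
E
```

```text
[ 0.52168892 -0.12784063  0.04983685] [ 2.22266669e+00  2.21951483e+00 -3.46732973e-04] [ 0.01629857  0.68364762 -1.17170974] [-0.11859835  0.08791766  0.02732448]
```

View pics/w3.png

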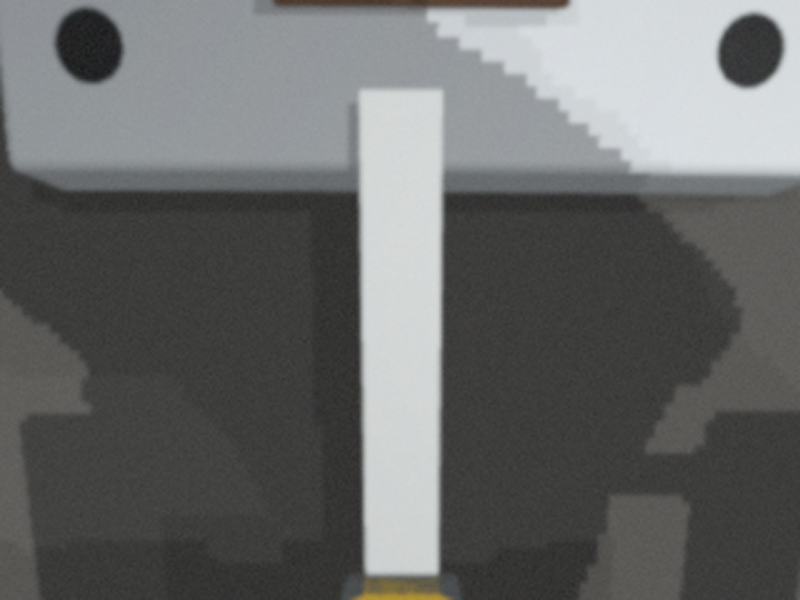

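```bash
python3 - <<'E'
from h import *
import pickle
im,s=pickle.load(open('w3.pkl','rb'))
f=lambda l:[(160+a/2.5,b/2.5) for a,b in l]
print('ear',onz(im,f([(275,6),(570,6)]),.039).round(4))
print('plate',onz(im,f([(15,168),(795,174)]),.035).round(4))
print('tip',onz(im,f([(360,90),(443,90)]),.043).round(4))
P=dep(im,f([(402,v) for v in range(105,570,60)]));print(P.round(4))
print(dep(im,f([(300,120),(520,120),(250,80),(560,110)])).round(4))
E
```

```text
ear [[0.5018 0.0044 0.039 ]
 [0.5516 0.0044 0.039 ]]
plate [[ 0.4531 -0.0197  0.035 ]
 [ 0.5946 -0.0209  0.035 ]]
tip [[ 0.5161 -0.0093  0.043 ]
 [ 0.5301 -0.0093  0.043 ]]
[[ 0.5232 -0.0114  0.0424]
 [ 0.5232 -0.0207  0.0422]
 [ 0.5232 -0.0305  0.0427]
 [ 0.5232 -0.0404  0.0424]
 [ 0.5232 -0.0508  0.0424]
 [ 0.5231 -0.0616  0.0421]
 [ 0.5231 -0.0727  0.0425]
 [ 0.5231 -0.0842  0.0428]]
[[ 0.505  -0.012   0.0344]
 [ 0.5443 -0.0122  0.0348]
 [ 0.4964 -0.0057  0.0348]
 [ 0.5514 -0.0105  0.0347]]
```

Call:
jog_arm(
  rows=[
    [[0.3,0,0],[0,0,0],0],
    [[0.3,0,-0.3],[0,0,0],0],
    [[0.3,0,-0.5],[0,0,0],0],
    [[0.3,0,-0.55],[0,0,0],0],
    [[0.3,0,-0.55],[0,0,0],0],
  ],
)

```text
clock: 8.02
position: [0.5246, -0.1271, 0.0442]
ee_rot: [-2.222, -2.221, 0.0]
force: [0.6, -0.6, -0.5]
width: 0.216
gripper_force: 30.0
```

Call:
jog_arm(
  rows=[
    [[0,0,-0.05],[0,0,0],0],
    [[0,0,-0.05],[0,0,0],0],
  ],
)

```text
clock: 8.28
position: [0.5247, -0.1271, 0.0438]
ee_rot: [2.222, 2.221, 0.0]
force: [0.4, -0.0, -0.3]
width: 0.217
gripper_force: 30.0
```

```bash
python3 - <<'E'
from h import *
import pickle
im=cam('wrist');s=arm.observe();print(s['position'],s['ee_rot'],s['force'],s['ft_torque'])
P=dep(im,[(321,v) for v in range(42,228,12)]);print(P.round(4)[::3]);print(np.polyfit(P[:,1],P[:,2],1))
print(dep(im,[(280,48),(368,48)]).round(4))
E
```

```text
[ 0.52471036 -0.127061    0.04377613] [2.22186007e+00 2.22084672e+00 1.43382420e-04] [0.66687142 0.55630712 0.03652831] [-0.08451108  0.03107007  0.03266591]
[[ 0.5264 -0.0107  0.0362]
 [ 0.5264 -0.0249  0.0363]
 [ 0.5263 -0.0398  0.0362]
 [ 0.5263 -0.0555  0.0367]
 [ 0.5263 -0.072   0.0366]
 [ 0.5263 -0.0897  0.0364]]
[-0.00130899  0.03643673]
[[ 0.5087 -0.0127  0.0346]
 [ 0.5466 -0.0127  0.0349]]
```

Call:
jog_arm(
  rows=[
    [[0,0,-0.05],[0,0,0],0],
    [[0,0.4,-0.05],[0,0,0],0],
    [[0,0.8,-0.05],[0,0,0],0],
    [[0,1.2,-0.05],[0,0,0],0],
    [[0,1.6,-0.05],[0,0,0],0],
    [[0,1.6,-0.05],[0,0,0],0],
  ],
)

```text
clock: 9.07
position: [0.5247, -0.1104, 0.0432]
ee_rot: [-2.221, -2.222, -0.0]
force: [1.0, -0.1, -1.4]
width: 0.215
gripper_force: 30.0
```

Call:
jog_arm(
  rows=[
    [[0,0.3,0],[0,0,0],0],
    [[0,0.6,0],[0,0,0],0],
    [[0,0.9,0],[0,0,0],0],
    [[0,1.2,0],[0,0,0],0],
    [[0,1.4,0],[0,0,0],0],
    [[0,1.4,0],[0,0,0],0],
  ],
)

```text
clock: 9.82
position: [0.5247, -0.0967, 0.0432]
ee_rot: [-2.221, -2.221, -0.0]
force: [-0.3, -0.2, -0.6]
width: 0.213
gripper_force: 30.0
```

Call:
jog_arm(
  rows=[
    [[0,0.1,0],[0,0,0],0],
    [[0,0.2,0],[0,0,0],0],
    [[0,0.3,0],[0,0,0],0],
    [[0,0.3,0],[0,0,0],0],
  ],
)

```text
clock: 10.32
position: [0.5247, -0.094, 0.0433]
ee_rot: [2.222, 2.221, 0.0]
force: [0.7, 0.1, -0.3]
width: 0.216
gripper_force: 30.0
```

Call:
jog_arm(
  rows=[
    [[0,0.1,0],[0,0,0],0],
    [[0,0.2,0],[0,0,0],0],
    [[0,0.2,0],[0,0,0],0],
  ],
)

```text
clock: 10.7
position: [0.5246, -0.0919, 0.0432]
ee_rot: [-2.222, -2.221, -0.0]
force: [0.3, -0.5, 1.3]
width: 0.212
gripper_force: 30.0
```

Call:
jog_arm(
  rows=[
    [[0,0.1,0],[0,0,0],0],
    [[0,0.2,0],[0,0,0],0],
    [[0,0.2,0],[0,0,0],0],
  ],
)

```text
clock: 11.08
position: [0.5247, -0.0899, 0.0432]
ee_rot: [-2.222, -2.221, -0.0]
force: [0.5, -0.0, 0.3]
width: 0.218
gripper_force: 30.0
```

Tip is about 24 mm in. Continue.

Call:
jog_arm(
  rows=[
    [[0,0.1,0],[0,0,0],0],
    [[0,0.2,0],[0,0,0],0],
    [[0,0.2,0],[0,0,0],0],
  ],
)

```text
clock: 11.45
position: [0.5246, -0.0879, 0.0432]
ee_rot: [-2.222, -2.221, -0.0]
force: [-0.2, -0.1, 0.1]
width: 0.219
gripper_force: 30.0
```

Call:
jog_arm(
  rows=[
    [[0,0.1,0],[0,0,0],0],
    [[0,0.2,0],[0,0,0],0],
    [[0,0.2,0],[0,0,0],0],
  ],
)

```text
clock: 11.82
position: [0.5247, -0.0862, 0.0433]
ee_rot: [2.222, 2.221, -0.0]
force: [0.3, -1.9, 1.4]
width: 0.215
gripper_force: 30.0
```

Call:
jog_arm(
  rows=[
    [[0,0.1,0],[0,0,0],0],
    [[0,0.15,0],[0,0,0],0],
    [[0,0.15,0],[0,0,0],0],
  ],
)

```text
clock: 12.2
position: [0.5248, -0.0849, 0.0434]
ee_rot: [2.222, 2.22, -0.0]
force: [-0.7, -4.3, 2.0]
width: 0.213
gripper_force: 30.0
```

Call:
jog_arm(
  rows=[
    [[0,0.03,0],[0,0,0],0],
    [[0,0.03,0],[0,0,0],0],
    [[0,0.03,0],[0,0,0],0],
  ],
)

```text
clock: 12.58
position: [0.5248, -0.0846, 0.0433]
ee_rot: [2.222, 2.22, -0.0]
force: [-0.5, -5.3, 3.3]
width: 0.215
gripper_force: 30.0
```

```bash
python3 - <<'E'
from h import *
import pickle
F=[]
for i in range(4):
    im=cam('wrist');F.append(arm.observe()['force'])
t=cam('top');s=arm.observe();print(np.mean(F,0),s['position'],s['ft_torque'])
a=cv2.resize(im['img'],(400,300));b=cv2.resize(t['img'][180:300,130:290],(400,300))
cv2.imwrite('pics/w4.png',np.hstack([a,b])[:,:,::-1])
P=dep(im,[(321,v) for v in range(100,225,12)]);print(P[::3].round(4),np.polyfit(P[:,1],P[:,2],1))
print(dep(t,[(152,219),(160,220),(168,221)]).round(4))
E
```

```text
[ 0.30725965 -5.04166836  2.7051436 ] [ 0.52475391 -0.08463064  0.04331201] [-1.21977115  0.02689387  0.02582047]
[[ 0.5264  0.0077  0.0467]
 [ 0.5264 -0.0068  0.0368]
 [ 0.5264 -0.023   0.0366]
 [ 0.5264 -0.0402  0.0365]] [0.08130766 0.03891868]
[[0.5239 0.3137 0.0858]
 [0.5232 0.2965 0.0862]
 [0.5229 0.2798 0.085 ]]
```

View pics/w4.png

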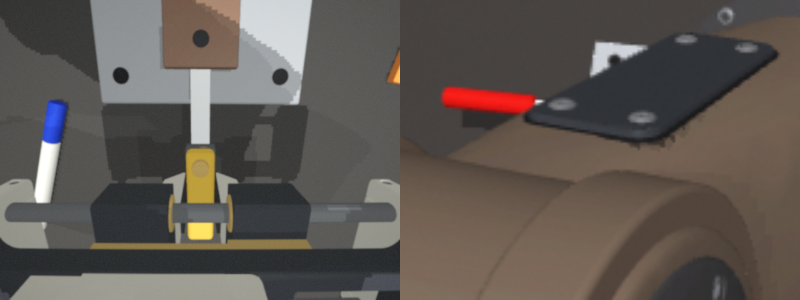

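Wrist view: the blade goes in straight under the middle of the ear, its edge at (200,68), and lies flat with a steady drag of 5 N. The red handle is level. I'm handing in.

```bash
python3 -c "
from cell import arm
print(arm.sign_off())"
```

```text
the job is handed in; nothing more can be done
None
```

I handed the job in with the clamp handle fully down and the held feeler blade flat and straight, about 29 mm under the bent ear, dragging at roughly 5 N; the judge's result was not shown.

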